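Set out the soldering supplies on the cork pads

ROBOT

A 6-joint arm with a two-finger parallel gripper is mounted at the origin on a cart in front of the work surface, level with it; the furniture and walls round the work are solid. World frame = base frame: x ahead of the robot, y to its left, z up, the work surface at z = 0. Lengths are in m, angles in rad, forces in N, time in s.
With the tool pointing down it reaches from about 0.3 to 0.775 m from the base axis. Payload 14.6 kg.
Tool frame: the origin (TCP) lies midway between the tips of the shut fingers; the grasp point (between the pads) lies 19 mm behind it; z points along the fingers, y is the line along which they close (so a half turn about z gives the same grasp; the last joint's range is limited). The gripper opens to 94 mm and grips with 3 to 60 N. Pads are 16 mm wide; open, the fingers measure 119 mm over their backs; the gripper's body (75 mm by 177 mm) begins 78 mm behind the grasp point.
Start: joints at [-1.214, 0.3, 1.521, -0, 1.321, -0.067], TCP at [0.226, -0.501, 0.205] pointing down, gripper open.
Joint ranges: [-3.03, 3.03], [-0.79, 2.21], [0.23, 2.52], [-1.04, 4.18], [0, 3.07], [-2.55, 2.55]. Speed limits (rad/s): [2.22, 2.22, 2.57, 3.14, 3.14, 3.14].

INTERFACE

Orientations are given as [roll, pitch, yaw] about the fixed x, y, z axes, in that order (R = Rz(yaw) Ry(pitch) Rx(roll)).
In Python, from station import telemetry, optics, ctrl gives the robot as it stands.
- The arm moves only by the tool carry_out, never from a script. Its argument "plan" is a list that holds one entry, the list of rows, each a list of 7 numbers: the shift along the tool's x, y, z in mm, then the turn, a rotation vector about the tool's x, y, z in rad, then the finger opening in mm, from 0 to 94. A call has 1 to 20 rows; each row shifts and turns the commanded pose from where the row before left it, along the tool's axes as they then stand; what a row does not reach is not made up. A row lasts 1/12 s, in which the tool goes at most 41.7 mm and 7.16 degrees, less where a joint would pass 70% of its speed; a pose out of reach is approached as far as the arm can. A call with a gripper value outside its range is refused whole. The fingers move at their own pace and stop on an object; "squeeze" is the grip in N (left out, the last holds). Time passes only in rows, so rows that do not move let the fingers close. It gives the time, the measured TCP pose, the force, the opening and the grip force at its end, in the units of the state.
- telemetry.get_obs(): the state, without advancing time (a new reading comes with each control period).
- optics.camera(name): name is "side" or "top"; returns a dict with "pixels" (420x560x3 uint8, red, green, blue), "intrinsics" (3x3 intrinsics, pixels), "origin" and "rotation" of the camera in the world. Camera axes: x right, y down, z forward; pixel columns grow to the right and rows downward; lengths in m; the calibration is good to about 2 mm. A picture is of the moment at which its call begins. There is no depth.
- ctrl.hand_in(): hands the job in; it is judged then, once.
The state is a dict: "time_s": time; "qpos": joint angles; "joint_vel": joint speeds; "tau": joint torques, N m; "ee_pos": TCP position; "eef_rot": TCP orientation; "force": force on the tool from outside, world axes, zero at the start; "moment": the same for the moment, N m; "grip_width": finger opening in m; "grip_force": force on a finger pad.
Only numpy, scipy, OpenCV 4.12 (cv2) and the standard library are available. Lean on these libraries where they do the work, as an engineer would, in place of code of your own. Each camera call takes 0.05 s, during which the arm holds its last target. There are 200 camera calls.

TASK

Set out the soldering supplies on the row of three round cork pads, each upright and centred: the solder spool on the end pad next to the green circuit module, the roll of masking tape on the end pad at the other end, and the open paste jar on the middle pad, between them. Then close the jar with its flat-topped white lid, laid squarely on top, and stand the black loupe centred on top of the solder spool. Keep the open jar upright and leave the similar-sized upturned cap that holds loose solder balls where it is.

Things in the scene. Friction and masses are not known exactly. Their poses are not given: they have to be found in the camera images.
- solder_spool: spool of solder wire: two dark blue round flanges with bright wire between, 54 mm across, 38 mm high, standing on a flange with its axle upright, about 0.22 kg; can be gripped across the flanges, flat top. Origin: centre of its underside; z up. Starts upright on the bench to the right of the pads.
- paste_jar: round white jar without its lid, grey paste showing at the top, 55 mm across, 42 mm high, about 0.09 kg; the lid rests on its top face, 42 mm above its origin. Origin: centre of its underside; z up. Starts upright on the bench to the right of the pads.
- tape_roll: roll of cream masking tape with a brown core, lying flat, 56 mm across, 17 mm high, about 0.04 kg. Origin: centre of its underside; z up. Starts upright on the bench to the right of the pads.
- jar_lid: lid of the jar: white, closed flat top with a green ring on it, 59 mm across, 19 mm high, about 14 g, lying the right way up; it just lies on the jar (no thread, it does not slip down over it). Origin: centre of its underside; z up. Starts upright on the bench to the right of the pads.
- loupe: small black eye loupe, round, 35 mm across at the foot and a little narrower higher up, 26 mm high, about 45 g, standing on its wider end. Origin: centre of its underside; z up. Starts upright on the bench to the right of the pads.
- ball_cap: upturned white ribbed cap with dark grey solder balls in it, open at the top, 61 mm across, 16 mm high; to be left alone, it looks like the lid but is hollow upward and full. Origin: centre of its underside; z up. Starts upright on the bench to the right of the pads.
- pad_left: one of three identical fixed round cork pads in a straight row, 74 mm across, 6 mm thick, flat top with a thin dark ring near the rim; neighbouring pads are 90 mm apart centre to centre. Origin: centre of the underside; its y axis runs along the row. This is the end pad at the left (+y) end of the row.
- pad_middle: the middle one of the three pads, as pad_left. Fixed clutter stands behind the work: a desk lamp up to 223 mm high (its shade reaches to x = 0.58 m at y = 0.11 to 0.26), a jar of upright tools (x = 0.60, y = 0.37), a bottle 111 mm high (x = 0.64, y = -0.14); swing the arm in front of them or above. Origin: centre of the underside.
- pad_right: one of three identical fixed round cork pads in a straight row, 74 mm across, 6 mm thick, flat top with a thin dark ring near the rim; neighbouring pads are 90 mm apart centre to centre. Origin: centre of the underside; its y axis runs along the row. This is the end pad at the right (-y) end of the row.
- pcb_module: green circuit module with a silver can on it, 36 x 44 mm, 6 mm high, lying fixed just beyond one end of the row of pads, in line with it, its centre 65 mm from the centre of the nearest pad; the end changes from start to start. Beyond the other end lies a fixed wooden offcut, 32 x 85 x 16 mm, its long side across the row. Origin: centre of the underside.
Mind the look-alikes: they are no part of the job. What is shaped like the solder_spool but turquoise is not meant.

How it is judged:
By the outcome, as a careful person would: the job done as asked, in the order asked, and still so for the second after the job is handed in, with the robot touching nothing.
It also fails if it takes over 141 s, if anything falls off the work surface, if the arm or the gripper's body presses on something with over 40 N, if the wrist force passes 120 N, or if a joint passes its speed limit or range.

## Working session

There is one attempt and no reset: what is moved stays moved. The work goes in short steps, Python scripts to look and compute and a tool call to move; the robot and the scene stay as the last step left them, time stands still between calls to the robot, and variables do not carry over. Pictures are saved under pics/ and viewed, at most 14 in all, crops included, and the job is handed in when it is done.

Besides the shell and the picture viewer there is one more tool, called after ">>>" as name(argument=value, ...), one argument or row to a line, values as JSON. carry_out: Moves the arm, as the interface text tells. Its arguments: {"type":"object","properties":{"plan":{"type":"array","items":{"type":"array","items":{"type":"array","items":{"type":"number"}}}},"squeeze":{"type":"number"}},"required":["plan"]}

```bash
ls; mkdir -p pics; python3 - <<'E'
from station import telemetry, optics
import cv2
print(telemetry.get_obs())
for n in("top","side"):
    c=optics.camera(n); cv2.imwrite(f"pics/{n}0.png",cv2.cvtColor(c["pixels"],cv2.COLOR_RGB2BGR))
    print(n,c["intrinsics"],c["origin"],c["rotation"])
E
```

```text
pics
{'time_s': 0.0, 'qpos': array([-1.21360435e+00,  3.00489064e-01,  1.52160284e+00, -7.06012359e-07,
        1.32068179e+00, -6.65939775e-02]), 'joint_vel': array([-1.25986100e-03,  3.91052962e-04, -1.61180596e-03, -1.56605309e-04,
        5.24688185e-04, -4.79186128e-05]), 'tau': array([ 2.29265161e-04, -5.31799507e+01, -3.52732408e+01,  7.08829612e-02,
        2.43914605e-02, -1.20249942e-04]), 'ee_pos': array([ 0.2260743 , -0.5010948 ,  0.20486727]), 'eef_rot': array([-3.14041418e+00, -7.79100882e-05,  4.23786082e-01]), 'force': array([ 0.17595689, -0.42145728,  0.13517451]), 'moment': array([ 0.00970198,  0.00859472, -0.00083167]), 'grip_force': 0.0, 'grip_width': 0.09409711897333478}
top [[439.77097516   0.         272.16863423]
 [  0.         439.77097516 207.02146684]
 [  0.           0.           1.        ]] [0.36536199 0.02401407 1.16916667] [-3.05023723 -0.00914573 -1.55036781]
side [[414.42223718   0.         277.99259657]
 [  0.         414.42223718 215.98525035]
 [  0.           0.           1.        ]] [0.08896419 0.71758872 0.7017969 ] [-2.24210591  0.01185371 -2.63427052]
```

View pics/top0.png

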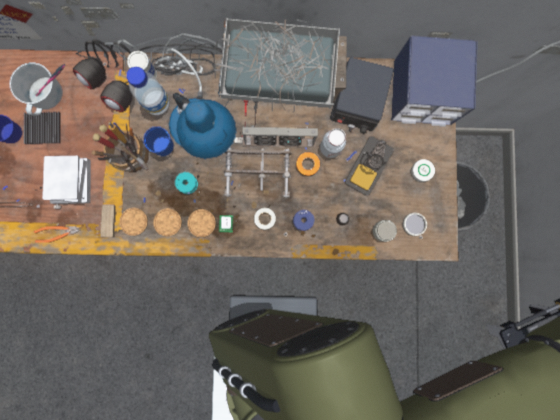

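View pics/side0.png

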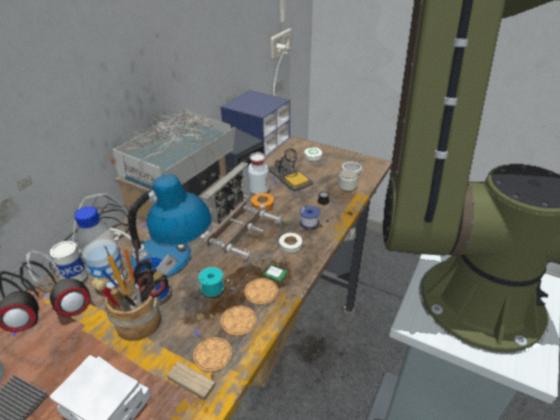

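Top view: the green module (226,223) is at the right end of the pads (133/167/201, 222). Tape is at (265,218), spool (304,220), loupe (343,218), the jar and cap are around (385,231)/(416,224), and the lid is at (424,170). I'll enlarge to get exact positions.

```bash
cat > h.py <<'E'
from station import telemetry, optics, ctrl
import cv2, numpy as np
from scipy.spatial.transform import Rotation as R
def cam(n): 
    c=optics.camera(n); c["bgr"]=cv2.cvtColor(c["pixels"],cv2.COLOR_RGB2BGR); return c
def rot(c): return R.from_euler("xyz",c["rotation"]).as_matrix()
def p2w(c,u,v,z):
    d=rot(c)@np.linalg.solve(c["intrinsics"],[u,v,1.]); o=np.array(c["origin"]); return (o+d*(z-o[2])/d[2])[:2]
def w2p(c,p):
    q=c["intrinsics"]@(rot(c).T@(np.array(p)-c["origin"])); return q[:2]/q[2]
def crop(c,x,y,w,h,s):
    return cv2.resize(c["bgr"][y:y+h,x:x+w],None,fx=s,fy=s,interpolation=cv2.INTER_CUBIC)
def grid(im,x,y,s,step=10):
    for i in range(0,im.shape[1],step*s): cv2.putText(im,str(x+i//s),(i,8),0,.3,(0,255,255)); im[::4,i]=(0,255,255)
    for j in range(0,im.shape[0],step*s): cv2.putText(im,str(y+j//s),(0,j+8),0,.3,(0,255,255)); im[j,::4]=(0,255,255)
    return im
E
python3 - <<'E'
from h import *
c=cam("top")
a=grid(crop(c,100,200,160,50,5),100,200,5); b=grid(crop(c,250,203,160,40,5),250,203,5); d=crop(c,370,150,80,100,1)
cv2.imwrite("pics/a.png",np.vstack([a,b]))
cv2.imwrite("pics/b.png",grid(crop(c,365,153,80,90,6),365,153,6))
c=cam("side"); cv2.imwrite("pics/s.png",grid(crop(c,265,140,110,120,5),265,140,5))
for p in [(.3,.3,0),(.3,-.3,0)]: print(w2p(c,p))
E
```

```text
[291.80394122 349.48861215]
[386.90151006 191.88880664]
```

View pics/a.png

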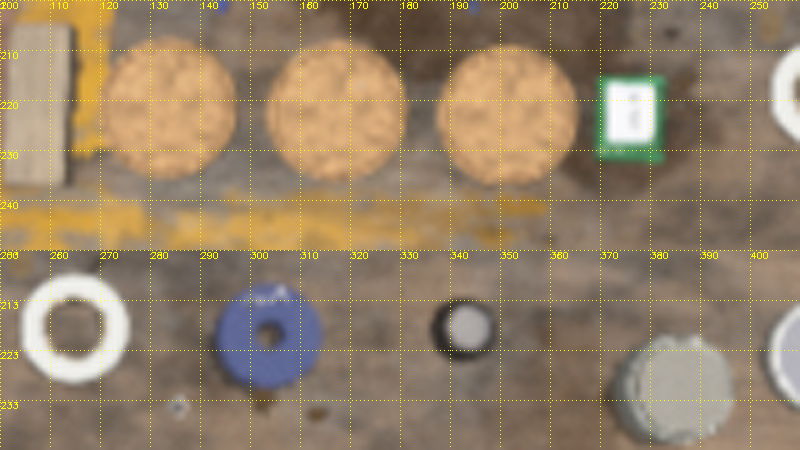

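View pics/b.png

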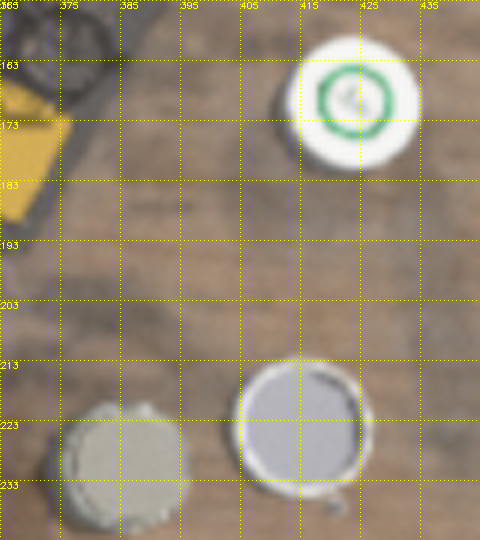

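View pics/s.png

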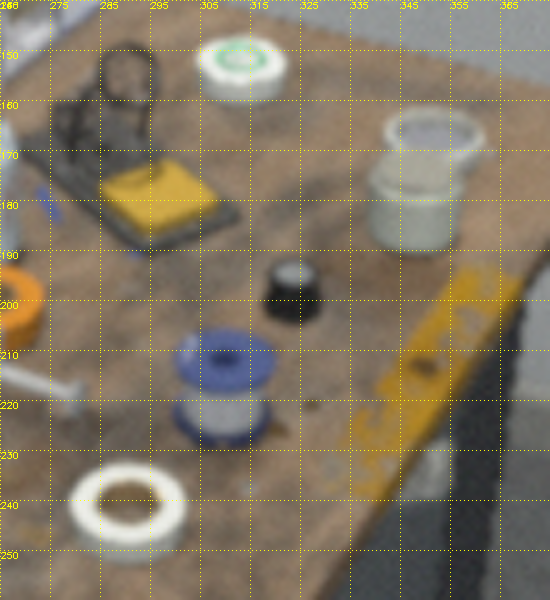

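Confirmed: the tall grey-white one at (386,231) is the jar, and the cap with balls is at (415,224). The lid is at (424,170) and the loupe at (343,219).

```bash
python3 - <<'E'
from h import *
c=cam("top")
for n,u,v,z in [("padL",133.9,221.6,.006),("padM",167,221.9,.006),("padR",201.4,222.8,.006),("pcb",226.3,223.6,.006),("spool",303.9,220.1,.038),("tape",265,218.6,.017),("jar",386,230.8,.042),("lid",423.9,170.2,.019),("loupe",342.8,219,.008),("cap",415.2,224.5,.016)]:
    print(n,p2w(c,u,v,z).round(4))
s=cam("side")
for n,u,v,z in [("spool",308.3,211.5,.038),("tape",290.5,240,.017),("lid",313,151.5,.019),("loupe-top",322.5,194,.026),("cap",351.5,166,.016),("padL",213,354,.006),("padR",261,291.5,.006)]: print("side",n,p2w(s,u,v,z).round(4))
E
```

```text
padL [0.4257 0.3798]
padM [0.4267 0.2926]
padR [0.4263 0.2017]
pcb [0.4255 0.1359]
spool [ 0.4371 -0.0667]
tape [0.4402 0.0338]
jar [ 0.4137 -0.2776]
lid [ 0.5777 -0.3852]
loupe [ 0.4441 -0.1721]
cap [ 0.433  -0.3616]
side spool [ 0.4413 -0.0628]
side tape [0.4412 0.0369]
side lid [ 0.5778 -0.3821]
side loupe-top [ 0.4475 -0.1677]
side cap [ 0.4351 -0.3611]
side padL [0.4255 0.3842]
side padR [0.4251 0.2068]
```

>>> carry_out(
  plan=[
    [[0,0,0,0,0,0.106,94],[0,0,0,0,0,0.106,94],[0,0,0,0,0,0.106,94],[0,0,0,0,0,0.106,94],[14.2,-29.1,3,0,0,0,94],[14.2,-29.1,3,0,0,0,94],[14.2,-29.1,3,0,0,0,94],[14.2,-29.1,3,0,0,0,94],[14.2,-29.1,3,0,0,0,94],[14.2,-29.1,3,0,0,0,94],[14.2,-29.1,3,0,0,0,94],[14.2,-29.1,3,0,0,0,94],[14.2,-29.1,3,0,0,0,94],[14.2,-29.1,3,0,0,0,94],[14.2,-29.1,3,0,0,0,94],[14.2,-29.1,3,0,0,0,94],[14.2,-29.1,3,0,0,0,94],[14.2,-29.1,3,0,0,0,94],[14.2,-29.1,3,0,0,0,94],[0,0,0,0,0,0,94]],
  ],
  squeeze=15,
)

```text
time_s: 1.97
ee_pos: [0.4404, -0.0612, 0.16]
eef_rot: [-3.141, 0.0, 0.003]
force: [-1.4, -0.6, 0.8]
grip_width: 0.0936
grip_force: 0.0
```

>>> carry_out(
  plan=[
    [[-1.8,3.5,24,0,0,0,94],[0,0,28,0,0,0,94],[0,0,28,0,0,0,94],[0,0,28,0,0,0,94],[0,0,24,0,0,0,94],[0,0,14,0,0,0,94],[0,0,8,0,0,0,94],[0,0,0,0,0,0,94],[0,0,0,0,0,0,40],[0,0,0,0,0,0,40],[0,0,0,0,0,0,40],[0,0,0,0,0,0,40],[0,0,0,0,0,0,40],[0,0,0,0,0,0,40],[0,0,0,0,0,0,40],[0,0,0,0,0,0,40]],
  ],
)

```text
time_s: 3.3
ee_pos: [0.4377, -0.0682, 0.0068]
eef_rot: [-3.141, -0.0, -0.0]
force: [-0.1, 3.2, 6.2]
grip_width: 0.0534
grip_force: 15.0
```

```bash
python3 - <<'E'
from h import *
o=telemetry.get_obs();print(o["ee_pos"],o["grip_width"],o["grip_force"],o["force"])
c=cam("top");s=cam("side")
cv2.imwrite("pics/g1.png",np.hstack([grid(crop(c,270,190,70,60,5),270,190,5),grid(crop(s,270,160,80,60,5),270,160,5)]))
E
```

```text
[ 0.43767594 -0.06821159  0.00676676] 0.05336833951285539 15.000779945148679 [-0.13962152  3.20837351  6.167518  ]
```

View pics/g1.png

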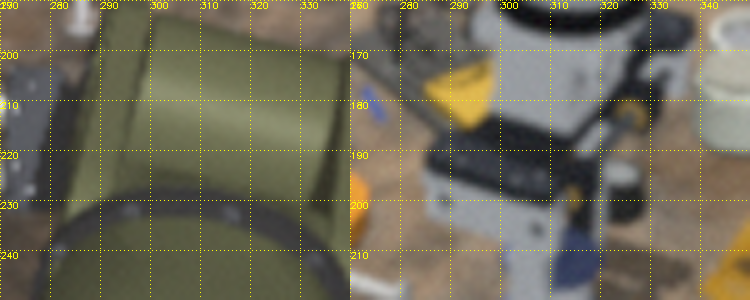

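Spool gripped (53 mm). Carrying it to the right pad.

>>> carry_out(
  plan=[
    [[0,0,-12,0,0,0,40],[0,0,-28,0,0,0,40],[0,0,-32,0,0,0,40],[0,0,-28,0,0,0,40],[-0.5,-12,0,0,0,0,40],[-1,-22,0,0,0,0,40],[-1,-24,0,0,0,0,40],[-1,-26,0,0,0,0,40],[-1,-26,0,0,0,0,40],[-1,-26,0,0,0,0,40],[-1,-26,0,0,0,0,40],[-1,-26,0,0,0,0,40],[-1,-26,0,0,0,0,40],[-1,-24,0,0,0,0,40],[-1,-21.6,0,0,0,0,40],[-1,-12,0,0,0,0,40],[0,0,0,0,0,0,40],[0,0,0,0,0,0,40]],
  ],
)

```text
time_s: 4.9
ee_pos: [0.4258, 0.203, 0.1061]
eef_rot: [3.141, 0.001, 0.001]
force: [0.2, 0.1, -2.7]
grip_width: 0.0537
grip_force: 15.0
```

```bash
python3 - <<'E'
from h import *
o=telemetry.get_obs();print(o["ee_pos"],o["grip_width"],o["grip_force"],o["force"])
E
```

```text
[0.42576498 0.20295479 0.10614846] 0.05366954913216092 14.999670057732146 [ 0.21335762  0.08289227 -2.70151771]
```

>>> carry_out(
  plan=[
    [[0,0,24,0,0,0,40],[0,0,28,0,0,0,40],[0,0,22,0,0,0,40],[0,0,11,0,0,0,40],[0,0,5,0,0,0,40],[0,0,2.5,0,0,0,40],[0,0,0,0,0,0,40],[0,0,0,0,0,0,62],[0,0,0,0,0,0,62],[0,0,0,0,0,0,62],[0,0,0,0,0,0,62],[0,0,-12,0,0,0,62],[0,0,-20,0,0,0,62],[0,0,-28,0,0,0,80],[0,0,-28,0,0,0,80],[0,26,-20,0,0,0,80],[2,35,0,0,0,0,80],[2,35,0,0,0,0,80],[2,35,0,0,0,0,80],[2,30,0,0,0,0,80]],
  ],
)

```text
time_s: 6.57
ee_pos: [0.4338, 0.0404, 0.1225]
eef_rot: [3.142, -0.001, -0.0]
force: [1.1, 0.3, -0.4]
grip_width: 0.08
grip_force: 0.0
```

```bash
python3 - <<'E'
from h import *
o=telemetry.get_obs();print(o["ee_pos"],o["grip_width"],o["grip_force"],o["force"])
c=cam("top");s=cam("side")
cv2.imwrite("pics/p1.png",np.hstack([grid(crop(c,178,195,70,60,6),178,195,6),grid(crop(s,225,250,60,60,6),225,250,6)]))
E
```

```text
[0.43384571 0.04042968 0.12249066] 0.08002105630591082 0.0 [ 1.05491716  0.347452   -0.35963941]
```

View pics/p1.png

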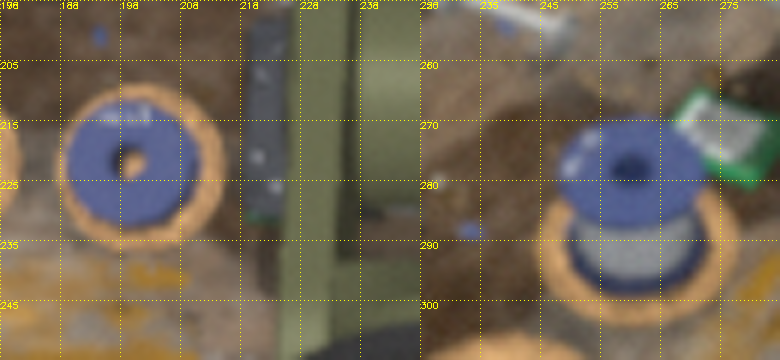

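```bash
python3 - <<'E'
from h import *
c=cam("top");s=cam("side")
print(p2w(c,199.9,222.1,.044),p2w(c,201.6,222.7,.006))
print(p2w(s,260.0,279,.044),p2w(s,261.5,291.2,.006))
t=np.linspace(0,6.28,100)
for x,y in[(.4266,.2012),]:
  for r,z in((.027,.007),(.037,.006),(.027,.044)):
    for k in(c,s):
      q=np.array([w2p(k,(x+r*np.cos(a),y+r*np.sin(a),z)) for a in t]); print(r,z,q.min(0).round(1),q.max(0).round(1))
E
```

```text
[0.4259855 0.19983  ] [0.42653995 0.20122503]
[0.42659937 0.2056031 ] [0.42453256 0.20550626]
0.027 0.007 [191.3 212.5] [211.8 232.9]
0.027 0.007 [249.4 280.1] [273.9 298.8]
0.037 0.006 [187.6 208.7] [215.6 236.7]
0.037 0.006 [244.9 277.2] [278.4 302.7]
0.027 0.044 [188.8 211.3] [209.9 232.4]
0.027 0.044 [248.5 268.6] [273.6 287.2]
```

Spool is centred within about 1.5 mm in both views: spool (199.9,222.1) against pad (201.6,222.7) in top, and (260,279) against (261.5,291) in side, allowing for height. Next is the tape.

>>> carry_out(
  plan=[
    [[7,6,10,0,0,0,80],[0,0,24,0,0,0,80],[0,0,28,0,0,0,80],[0,0,26,0,0,0,80],[0,0,18,0,0,0,80],[0,0,9,0,0,0,80],[0,0,3.5,0,0,0,80],[0,0,0,0,0,0,80],[0,0,0,0,0,0,40],[0,0,0,0,0,0,40],[0,0,0,0,0,0,40],[0,0,0,0,0,0,40],[0,0,0,0,0,0,40],[0,0,0,0,0,0,40],[0,0,0,0,0,0,40]],
  ],
  squeeze=10,
)

```text
time_s: 8.02
ee_pos: [0.4414, 0.0362, 0.004]
eef_rot: [-3.142, -0.001, -0.0]
force: [-1.1, 0.6, 7.2]
grip_width: 0.055
grip_force: 10.0
```

>>> carry_out(
  plan=[
    [[0,0,-12,0,0,0,40],[0,0,-28,0,0,0,40],[0,0,-32,0,0,0,40],[0,0,-28,0,0,0,40],[-0.8,-12,0,0,0,0,40],[-1,-24,0,0,0,0,40],[-1,-30,0,0,0,0,40],[-1,-30,0,0,0,0,40],[-1,-30,0,0,0,0,40],[-1,-30,0,0,0,0,40],[-1,-30,0,0,0,0,40],[-1,-30,0,0,0,0,40],[-1,-30,0,0,0,0,40],[-1,-30,0,0,0,0,40],[-1,-30,0,0,0,0,40],[-1,-24,0,0,0,0,40],[-2,-12,0,0,0,0,40],[-1,-5,0,0,0,0,40],[0,0,0,0,0,0,40],[0,0,0,0,0,0,40]],
  ],
)

```text
time_s: 9.68
ee_pos: [0.4263, 0.3823, 0.1033]
eef_rot: [3.141, 0.0, -0.001]
force: [0.7, -0.3, -0.3]
grip_width: 0.055
grip_force: 10.0
```

>>> carry_out(
  plan=[
    [[0,-0.5,24,0,0,0,40],[0,0,28,0,0,0,40],[0,0,22,0,0,0,40],[0,0,11,0,0,0,40],[0,0,5,0,0,0,40],[0,0,3,0,0,0,40],[0,0,0,0,0,0,40],[0,0,0,0,0,0,64],[0,0,0,0,0,0,64],[0,0,0,0,0,0,64],[0,0,0,0,0,0,64],[0,0,-12,0,0,0,64],[0,0,-28,0,0,0,64],[0,0,-32,0,0,0,64],[0,0,-32,0,0,0,64],[0,26,-20,0,0,0,84],[0,35,0,0,0,0,84],[0,38,0,0,0,0,84],[0,38,0,0,0,0,84],[0,38,0,0,0,0,84]],
  ],
)

```text
time_s: 11.35
ee_pos: [0.4259, 0.2073, 0.1356]
eef_rot: [-3.141, -0.001, 0.0]
force: [1.8, -1.0, -0.7]
grip_width: 0.0841
grip_force: 0.0
```

>>> carry_out(
  plan=[
    [[0,38,0,0,0,0,84],[0,38,0,0,0,0,84],[0,38,0,0,0,0,84],[0,38,0,0,0,0,84],[0,38,0,0,0,0,84],[0,38,0,0,0,0,84],[0,38,0,0,0,0,84],[0,38,0,0,0,0,84],[-2,38,0,0,0,0,84],[-3,35,0,0,0,0,84],[-3,35,0,0,0,0,84],[-3,24,0,0,0,0,84],[0,15,0,0,0,0,84],[0,10,0,0,0,0,84],[0,0,0,0,0,0,84]],
  ],
)

```text
time_s: 12.6
ee_pos: [0.4151, -0.2535, 0.1351]
eef_rot: [3.141, -0.001, -0.002]
force: [-0.3, 0.0, 0.3]
grip_width: 0.0844
grip_force: 0.0
```

```bash
python3 - <<'E'
from h import *
o=telemetry.get_obs();print(o["ee_pos"],o["eef_rot"],o["qpos"],o["grip_width"],o["grip_force"],o["force"])
c=cam("top");s=cam("side")
a=grid(crop(c,110,195,110,55,7),110,195,7)
b=np.hstack([grid(crop(s,185,320,70,64,5),185,320,5),grid(crop(c,370,205,60,64,5),370,205,5)])
b=cv2.copyMakeBorder(b,0,0,0,a.shape[1]-b.shape[1],0)
cv2.imwrite("pics/p2.png",np.vstack([a[:280],b]))
E
```

```text
[ 0.41511464 -0.25350179  0.1350908 ] [ 3.14100160e+00 -6.64473267e-04 -1.60178429e-03] [-6.23500825e-01  2.32431289e-01  1.78005637e+00 -1.03232187e-04
  1.12822059e+00  9.48941652e-01] 0.08436909607121515 0.0 [-0.3484412   0.03633499  0.26108859]
```

View pics/p2.png

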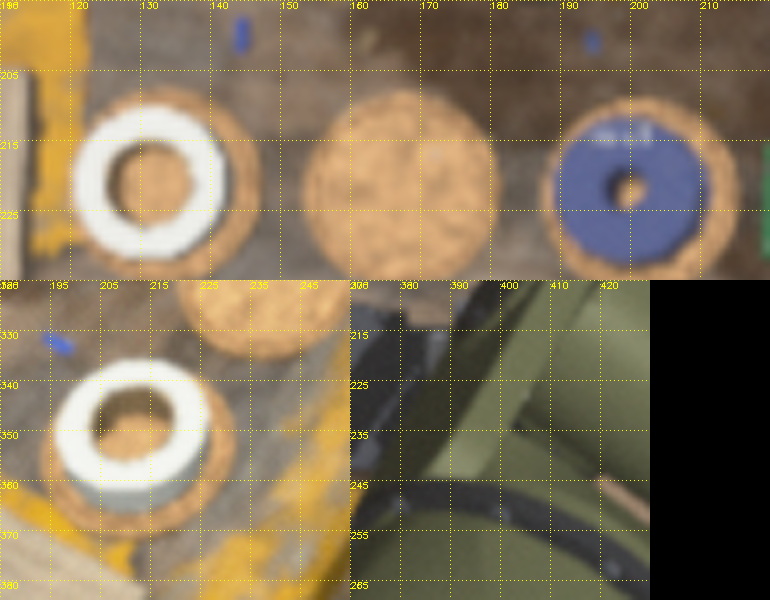

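```bash
python3 - <<'E'
from h import *
c=cam("top");s=cam("side")
print(p2w(c,131.3,221,.023),p2w(s,211.3,349.1,.023))
t=np.linspace(0,6.28,200)
def bb(k,x,y,z,r): 
  q=np.array([w2p(k,(x+r*np.cos(a),y+r*np.sin(a),z)) for a in t]); print(q.min(0).round(1),q.max(0).round(1))
for y in(.381,.383,.385): bb(s,.426,y,.006,.037)
for y in(.379,.381): bb(c,.426,y,.006,.037)
E
```

```text
[0.42624665 0.38141515] [0.42623881 0.38537725]
[194.2 336.1] [233.2 370.3]
[193.5 336.9] [232.6 371.1]
[192.9 337.7] [232. 372.]
[120.1 207.5] [148.3 235.5]
[119.4 207.5] [147.5 235.5]
```

Tape centred within 1 mm (top 131.3,221; side 211.3,349). Now the jar.

>>> carry_out(
  plan=[
    [[-1,23.3,0,0,0,0,84],[0,0,0,0,0,-0.1208,84],[0,0,0,0,0,-0.1208,84],[0,0,0,0,0,-0.1208,84],[0,0,0,0,0,-0.1208,84],[0,0,0,0,0,-0.1208,84],[0,0,0,0,0,-0.1208,84],[0,0,0,0,0,-0.1208,84],[0,0,0,0,0,-0.1208,84],[0,0,0,0,0,-0.1208,84],[0,0,0,0,0,-0.1208,84],[0,0,0,0,0,-0.1208,84],[0,0,0,0,0,-0.1208,84],[0,0,0,0,0,-0.1212,84],[0,0,0,0,0,0,84],[0,0,0,0,0,0,84],[0,0,0,0,0,0,84]],
  ],
)

```text
time_s: 14.22
ee_pos: [0.4143, -0.2751, 0.1345]
eef_rot: [3.142, -0.0, 1.567]
force: [-0.7, -0.6, -0.2]
grip_width: 0.0842
grip_force: 0.0
```

>>> carry_out(
  plan=[
    [[0,0,12,0,0,0,84],[0,0,26,0,0,0,84],[0,0,28,0,0,0,84],[0,0,28,0,0,0,84],[0,0,18,0,0,0,84],[0,0,10,0,0,0,84],[0,0,4.5,0,0,0,84],[0,0,0,0,0,0,84],[0,0,0,0,0,0,62],[0,0,0,0,0,0,60],[0,0,0,0,0,0,58],[0,0,0,0,0,0,50],[0,0,0,0,0,0,46],[0,0,0,0,0,0,40],[0,0,0,0,0,0,40],[0,0,0,0,0,0,40],[0,0,0,0,0,0,40]],
  ],
)

```text
time_s: 15.63
ee_pos: [0.4145, -0.2758, 0.0085]
eef_rot: [3.141, 0.001, 1.571]
force: [-0.9, 0.8, 6.3]
grip_width: 0.0547
grip_force: 10.0
```

>>> carry_out(
  plan=[
    [[0,0,-6,0,0,0,40],[0,0,-16,0,0,0,40],[0,0,-24,0,0,0,40],[0,0,-26,0,0,0,40],[0,0,-18,0,0,0,40],[0,0,-10,0,0,0,40],[8,0,0,0,0,0,40],[16,0,0,0,0,0,40],[24,0,0,0,0,0,40],[28,0.5,0,0,0,0,40],[28,1,0,0,0,0,40],[28,1,0,0,0,0,40],[28,1,0,0,0,0,40],[28,1,0,0,0,0,40],[28,1,0,0,0,0,40],[28,1,0,0,0,0,40],[28,1,0,0,0,0,40],[28,1,0,0,0,0,40],[28,1,0,0,0,0,40],[28,1,0,0,0,0,40]],
  ],
)

```text
time_s: 17.3
ee_pos: [0.4235, 0.0821, 0.1067]
eef_rot: [-3.14, 0.0, 1.571]
force: [0.7, -0.2, -0.6]
grip_width: 0.0547
grip_force: 10.0
```

>>> carry_out(
  plan=[
    [[28,1,0,0,0,0,40],[28,1,0,0,0,0,40],[28,0,0,0,0,0,40],[28,0,0,0,0,0,40],[28,0,0,0,0,0,40],[28,0,0,0,0,0,40],[24,0,0,0,0,0,40],[13,0,0,0,0,0,40],[8,0,0,0,0,0,40],[0,0,0,0,0,0,40],[0,0,0,0,0,0,40],[0,0,0,0,0,0,40]],
  ],
)

```text
time_s: 18.3
ee_pos: [0.4267, 0.2924, 0.1077]
eef_rot: [-3.141, 0.0, 1.57]
force: [-0.0, -0.5, -1.3]
grip_width: 0.0549
grip_force: 10.0
```

>>> carry_out(
  plan=[
    [[0.8,0,10,0,0,0,40],[0,0,24,0,0,0,40],[0,0,26,0,0,0,40],[0,0,18,0,0,0,40],[0,0,9,0,0,0,40],[0,0,4,0,0,0,40],[0,0,2,0,0,0,40],[0,0,0,0,0,0,40],[0,0,0,0,0,0,40],[0,0,0,0,0,0,58],[0,0,0,0,0,0,64],[0,0,0,0,0,0,68],[0,0,0,0,0,0,68],[0,0,-12,0,0,0,68],[0,0,-28,0,0,0,68],[0,0,-32,0,0,0,84],[0,0,-32,0,0,0,84],[-20,0,-16,0,0,0,84],[-36,0,0,0,0,0,84],[-36,0,0,0,0,0,84]],
  ],
)

```text
time_s: 19.97
ee_pos: [0.4268, 0.2018, 0.1369]
eef_rot: [3.139, -0.001, 1.573]
force: [0.7, 0.1, -0.3]
grip_width: 0.0841
grip_force: 0.0
```

>>> carry_out(
  plan=[
    [[-36,0,0,0,0,0,84],[-36,0,0,0,0,0,84],[-36,0,0,0,0,0,84],[-36,0,0,0,0,0,84],[-36,0,0,0,0,0,84],[-36,0,0,0,0,0,84],[-36,0,0,0,0,0,84],[-36,0,0,0,0,0,84],[-36,0,0,0,0,0,84],[-36,0,0,0,0,0,84],[-36,0,0,0,0,0,84],[-36,0,0,0,0,0,84],[-36,0,0,0,0,0,84],[0,0,0,0,0,0,84],[0,0,0,0,0,0,84]],
  ],
)

```text
time_s: 21.22
ee_pos: [0.4262, -0.2669, 0.1354]
eef_rot: [3.141, 0.0, 1.568]
force: [-1.4, -0.1, 0.4]
grip_width: 0.0841
grip_force: 0.0
```

```bash
python3 - <<'E'
from h import *
o=telemetry.get_obs();print(o["ee_pos"],o["eef_rot"],o["qpos"],o["grip_width"],o["grip_force"],o["force"])
c=cam("top");s=cam("side")
a=grid(crop(c,110,195,110,55,7),110,195,7)
b=np.hstack([grid(crop(s,205,270,80,64,5),205,270,5),grid(crop(c,385,140,60,64,5),385,140,5)])
b=cv2.copyMakeBorder(b,0,0,0,a.shape[1]-b.shape[1],0)
cv2.imwrite("pics/p3.png",np.vstack([a[:280],b]))
E
```

```text
[ 0.42623714 -0.26686871  0.13542772] [3.14144662e+00 3.37609235e-06 1.56799572e+00] [-6.32281536e-01  2.67468434e-01  1.73468235e+00  9.16435210e-05
  1.13932184e+00 -6.29519256e-01] 0.08409397049109171 0.0 [-1.42231732 -0.1105947   0.41176149]
```

View pics/p3.png

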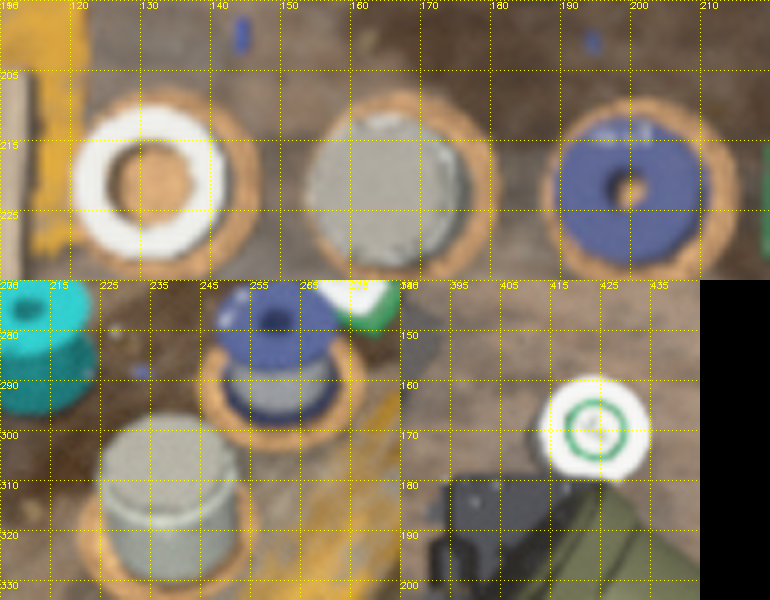

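```bash
python3 - <<'E'
from h import *
c=cam("top");s=cam("side")
print(p2w(c,164.8,222,.048))
t=np.linspace(0,6.28,200)
def bb(k,x,y,z,r): 
  q=np.array([w2p(k,(x+r*np.cos(a),y+r*np.sin(a),z)) for a in t]); print(q.min(0).round(1),q.max(0).round(1))
bb(c,.4264,.2914,.006,.037);bb(c,.4264,.2914,.048,.0275)
for y in(.2934,.2954):
  bb(s,.4264,y,.006,.037); bb(s,.4264,y,.006,.0275);bb(s,.4264,y,.048,.0275)
E
```

```text
[0.42415494 0.28844812]
[153.4 208.1] [181.5 236.1]
[152.9 210.3] [174.5 231.9]
[220.7 305.4] [256.8 334.8]
[225.4 308.9] [252.2 330.8]
[223.4 295.7] [251.1 317.6]
[220.1 306. ] [256.3 335.6]
[224.8 309.6] [251.7 331.5]
[222.9 296.4] [250.6 318.3]
```

Jar stands on the middle pad within about 2 mm: top disc (164.8,222) against a predicted 163.7,221. Going to the lid with yaw 0, to keep the gripper body clear of the cabinet.

>>> carry_out(
  plan=[
    [[0,0,0,0,0,0.1208,84],[0,0,0,0,0,0.1208,84],[0,0,0,0,0,0.1208,84],[0,0,0,0,0,0.1208,84],[0,0,0,0,0,0.1208,84],[0,0,0,0,0,0.1208,84],[0,0,0,0,0,0.1208,84],[0,0,0,0,0,0.1208,84],[0,0,0,0,0,0.1208,84],[0,0,0,0,0,0.1208,84],[0,0,0,0,0,0.1208,84],[0,0,0,0,0,0.1208,84],[0,0,0,0,0,0.1212,84],[21,16,0,0,0,0,84],[26,20,0,0,0,0,84],[26,20,0,0,0,0,84],[26,20,0,0,0,0,84],[26,20,0,0,0,0,84],[26,21,0,0,0,0,84],[0,0,0,0,0,0,84]],
  ],
)

```text
time_s: 23.08
ee_pos: [0.5806, -0.3839, 0.1332]
eef_rot: [-3.141, 0.0, 0.001]
force: [-0.7, -0.1, -0.0]
grip_width: 0.084
grip_force: 0.0
```

>>> carry_out(
  plan=[
    [[0,0,0,0,0,0,84],[0,0,0,0,0,0,84],[0,0,20,0,0,0,84]],
  ],
)

```text
time_s: 23.33
ee_pos: [0.5786, -0.3826, 0.1195]
eef_rot: [3.138, -0.005, 0.001]
force: [0.1, 0.3, 0.4]
grip_width: 0.0837
grip_force: 0.0
```

>>> carry_out(
  plan=[
    [[0,0,28,0,0,0,84],[0,0,30,0,0,0,84],[0,0,26,0,0,0,84],[0,0,15,0,0,0,84],[0,0,7,0,0,0,84],[0,0,4,0,0,0,84],[0,0,0,0,0,0,84],[0,0,0,0,0,0,84],[0,0,0,0,0,0,66],[0,0,0,0,0,0,62],[0,0,0,0,0,0,56],[0,0,0,0,0,0,50],[0,0,0,0,0,0,50],[0,0,0,0,0,0,50],[0,0,0,0,0,0,50]],
  ],
  squeeze=6,
)

```text
time_s: 24.58
ee_pos: [0.5777, -0.3829, 0.0053]
eef_rot: [3.141, -0.0, -0.0]
force: [-1.1, 0.2, 3.5]
grip_width: 0.0582
grip_force: 6.0
```

>>> carry_out(
  plan=[
    [[0,0,-8,0,0,0,50],[0,0,-24,0,0,0,50],[0,0,-32,0,0,0,50],[0,0,-32,0,0,0,50],[0,0,-24,0,0,0,50],[-10,0,-10,0,0,0,50],[-22,-10,0,0,0,0,50],[-24,-18,0,0,0,0,50],[-24,-24,0,0,0,0,50],[-24,-28,0,0,0,0,50],[-24,-28,0,0,0,0,50],[-16,-30,0,0,0,0,50],[-8,-30,0,0,0,0,50],[0,-30,0,0,0,0,50],[0,-30,0,0,0,0,50],[0,-30,0,0,0,0,50],[0,-30,0,0,0,0,50],[0,-30,0,0,0,0,50],[0,-30,0,0,0,0,50],[0,-30,0,0,0,0,50]],
  ],
)

```text
time_s: 26.25
ee_pos: [0.4254, -0.0034, 0.1355]
eef_rot: [3.142, -0.001, -0.0]
force: [0.7, -0.6, -0.0]
grip_width: 0.0585
grip_force: 6.0
```

>>> carry_out(
  plan=[
    [[0,-30,0,0,0,0,50],[0,-30,0,0,0,0,50],[0,-30,0,0,0,0,50],[0,-30,0,0,0,0,50],[0,-30,0,0,0,0,50],[0,-30,0,0,0,0,50],[0,-30,0,0,0,0,50],[0,-30,0,0,0,0,50],[0,-24,0,0,0,0,50],[0,-18,0,0,0,0,50],[0,-8,0,0,0,0,50],[0,-6,0,0,0,0,50],[0,0,0,0,0,0,50],[0,0,0,0,0,0,50],[0,0,0,0,0,0,50]],
  ],
)

```text
time_s: 27.5
ee_pos: [0.4259, 0.2904, 0.1351]
eef_rot: [3.141, -0.0, -0.001]
force: [-0.0, -0.6, -0.5]
grip_width: 0.0584
grip_force: 6.0
```

>>> carry_out(
  plan=[
    [[0,0,12,0,0,0,50],[0,0,24,0,0,0,50],[0,0,22,0,0,0,50],[0,0,12,0,0,0,50],[0,0,6,0,0,0,50],[0,0,3,0,0,0,50],[0,0,1.5,0,0,0,50],[0,0,0,0,0,0,50],[0,0,0,0,0,0,50],[0,0,0,0,0,0,50]],
  ],
)

```text
time_s: 28.33
ee_pos: [0.4261, 0.2914, 0.0552]
eef_rot: [-3.141, -0.001, -0.0]
force: [-0.1, 0.4, -0.3]
grip_width: 0.0582
grip_force: 6.0
```

>>> carry_out(
  plan=[
    [[0,0,1,0,0,0,50],[0,0,0.7,0,0,0,50],[0,0,0,0,0,0,50],[0,0,0,0,0,0,50],[0,0,0,0,0,0,60],[0,0,0,0,0,0,64],[0,0,0,0,0,0,70],[0,0,0,0,0,0,70],[0,0,-8,0,0,0,70],[0,0,-20,0,0,0,70],[0,0,-28,0,0,0,70],[0,0,-28,0,0,0,70],[0,20,0,0,0,0,70],[0,36,0,0,0,0,70],[0,36,0,0,0,0,70],[0,36,0,0,0,0,70],[0,36,0,0,0,0,70],[0,36,0,0,0,0,70],[0,36,0,0,0,0,70],[0,36,0,0,0,0,70]],
  ],
)

```text
time_s: 30.0
ee_pos: [0.4254, 0.0176, 0.1375]
eef_rot: [3.142, -0.001, 0.0]
force: [0.2, 0.3, -0.0]
grip_width: 0.0703
grip_force: 0.0
```

>>> carry_out(
  plan=[
    [[2,36,0,0,0,0,70],[2,36,0,0,0,0,70],[3,36,0,0,0,0,70],[3,36,0,0,0,0,70],[3,30,0,0,0,0,70],[3,15,0,0,0,0,70],[2.5,0,0,0,0,0,70],[0,0,0,0,0,0,70],[0,0,0,0,0,0,70]],
  ],
)

```text
time_s: 30.75
ee_pos: [0.4441, -0.169, 0.1369]
eef_rot: [-3.141, 0.0, 0.0]
force: [0.3, -0.4, 0.1]
grip_width: 0.0697
grip_force: 0.0
```

```bash
python3 - <<'E'
from h import *
o=telemetry.get_obs();print(o["ee_pos"],o["eef_rot"],o["grip_width"],o["force"])
c=cam("top");s=cam("side")
a=grid(crop(c,110,195,110,55,7),110,195,7)
b=np.hstack([grid(crop(s,205,270,80,64,5),205,270,5),grid(crop(s,290,170,60,64,5),290,170,5)])
b=cv2.copyMakeBorder(b,0,0,0,a.shape[1]-b.shape[1],0)
cv2.imwrite("pics/p4.png",np.vstack([a[:280],b]))
E
```

```text
[ 0.44407131 -0.16900528  0.13689969] [-3.14138689e+00  1.12540653e-04  1.83886432e-04] 0.06969648442609942 [ 0.29537317 -0.39879908  0.06882149]
```

View pics/p4.png

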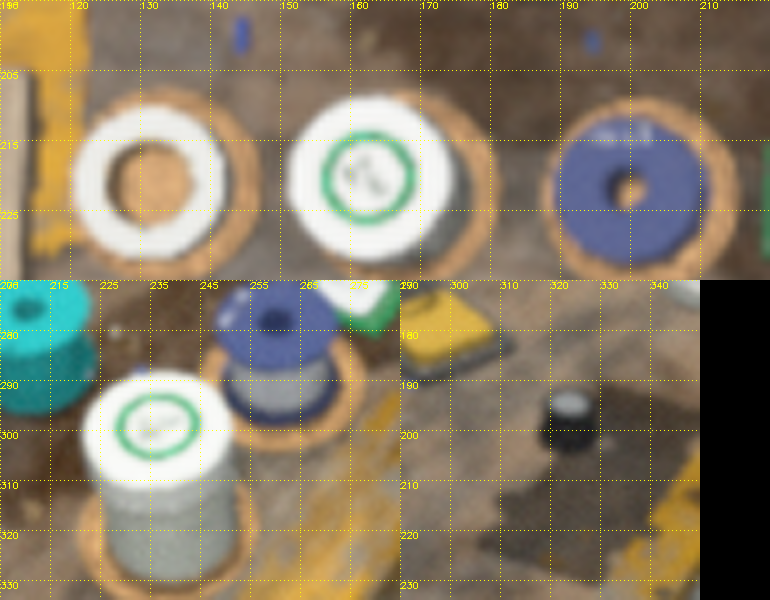

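```bash
python3 - <<'E'
from h import *
c=cam("top");s=cam("side")
print(p2w(c,162.8,220.5,.067),p2w(s,236.4,300.1,.067))
t=np.linspace(0,6.28,200)
print(p2w(s,322.8,194.6,.026),p2w(s,323,.5*(194+199.5),.013))
E
```

```text
[0.42681148 0.2891233 ] [0.42674815 0.2935852 ]
[ 0.44554843 -0.16548745] [ 0.44760348 -0.17317442]
```

Lid sits squarely on the jar: lid (162.8,220.5) top and (236.4,300.1) side, both within about 1–2 mm. The loupe is undisturbed at (323,197) in side, so I'm gripping it now.

>>> carry_out(
  plan=[
    [[0.5,0,12,0,0,0,70],[0,0,26,0,0,0,70],[0,0,30,0,0,0,70],[0,0,30,0,0,0,70],[0,0,20,0,0,0,70],[0,0,10,0,0,0,70],[0,0,4,0,0,0,70],[0,0,0,0,0,0,60],[0,0,0,0,0,0,46],[0,0,0,0,0,0,40],[0,0,0,0,0,0,36],[0,0,0,0,0,0,30],[0,0,0,0,0,0,26],[0,0,0,0,0,0,24],[0,0,0,0,0,0,24],[0,0,0,0,0,0,24]],
  ],
  squeeze=10,
)

```text
time_s: 32.28
ee_pos: [0.4449, -0.1699, 0.0051]
eef_rot: [3.141, -0.001, -0.0]
force: [-0.4, -1.3, 5.4]
grip_width: 0.0326
grip_force: 10.3
```

>>> carry_out(
  plan=[
    [[0,0,-8,0,0,0,24],[0,0,-24,0,0,0,24],[0,0,-32,0,0,0,24],[0,0,-32,0,0,0,24],[0,0,-24,0,0,0,24],[-2,-12,0,0,0,0,24],[-2,-24,0,0,0,0,24],[-2,-30,0,0,0,0,24],[-2,-30,0,0,0,0,24],[-2,-30,0,0,0,0,24],[-2,-30,0,0,0,0,24],[-2,-30,0,0,0,0,24],[-2,-30,0,0,0,0,24],[-2,-30,0,0,0,0,24],[0,-30,0,0,0,0,24],[0,-30,0,0,0,0,24],[0,-30,0,0,0,0,24],[0,-22,0,0,0,0,24],[0,-10,0,0,0,0,24],[0,-5,0,0,0,0,24]],
  ],
)

```text
time_s: 33.95
ee_pos: [0.426, 0.2043, 0.1243]
eef_rot: [3.141, 0.001, 0.002]
force: [-0.5, -0.0, -0.3]
grip_width: 0.0322
grip_force: 9.8
```

>>> carry_out(
  plan=[
    [[0,0,0,0,0,0,24],[0,0,0,0,0,0,24],[0,0,10,0,0,0,24],[0,0,22,0,0,0,24],[0,0,20,0,0,0,24],[0,0,10,0,0,0,24],[0,0,5,0,0,0,24],[0,0,3,0,0,0,24],[0,0,0,0,0,0,24],[0,0,0,0,0,0,24],[0,0,0,0,0,0,24]],
  ],
)

```text
time_s: 34.87
ee_pos: [0.4271, 0.2033, 0.0555]
eef_rot: [-3.141, -0.001, -0.0]
force: [-0.2, 0.5, -0.8]
grip_width: 0.0325
grip_force: 9.8
```

```bash
python3 - <<'E'
from h import *
o=telemetry.get_obs();print(o["ee_pos"],o["grip_width"],o["force"])
s=cam("side")
cv2.imwrite("pics/p5.png",grid(crop(s,220,230,80,75,7),220,230,7))
E
```

```text
[0.42714128 0.20333675 0.05549212] 0.032492507957591725 [-0.16202034  0.50596493 -0.81959606]
```

View pics/p5.png

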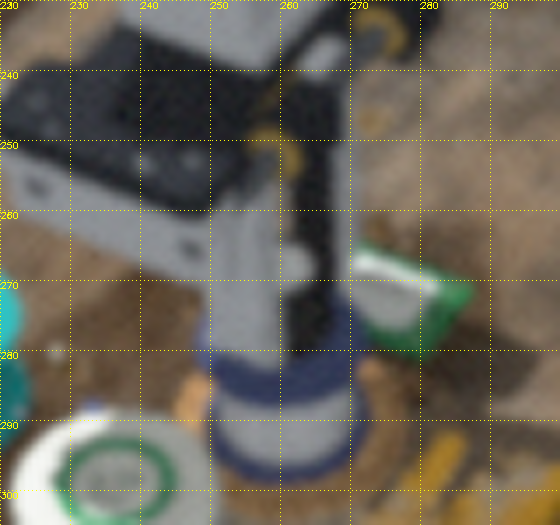

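>>> carry_out(
  plan=[
    [[0,0,3,0,0,0,24],[0,0,2,0,0,0,24],[0,0,1.2,0,0,0,24],[0,0,0,0,0,0,24],[0,0,0,0,0,0,24]],
  ],
)

```text
time_s: 35.33
ee_pos: [0.4269, 0.2033, 0.049]
eef_rot: [-3.141, -0.0, -0.0]
force: [-1.0, -0.5, 7.5]
grip_width: 0.0328
grip_force: 10.5
```

Contact made (7.5 N), so releasing.

>>> carry_out(
  plan=[
    [[0,0,-0.3,0,0,0,34],[0,0,0,0,0,0,38],[0,0,0,0,0,0,46],[0,0,0,0,0,0,50],[0,0,0,0,0,0,50],[0,0,-8,0,0,0,50],[0,0,-20,0,0,0,50],[0,0,-28,0,0,0,50],[0,0,-32,0,0,0,50],[0,0,-20,0,0,0,50],[0,20,0,0,0,0,50],[0,36,0,0,0,0,50],[0,36,0,0,0,0,50],[0,36,0,0,0,0,50],[0,36,0,0,0,0,50],[0,36,0,0,0,0,50],[0,36,0,0,0,0,50],[0,20,0,0,0,0,50],[0,0,0,0,0,0,50],[0,0,0,0,0,0,50]],
  ],
)

```text
time_s: 37.0
ee_pos: [0.4266, -0.0534, 0.1573]
eef_rot: [-3.142, -0.0, -0.002]
force: [-0.6, 0.2, 0.2]
grip_width: 0.0499
grip_force: 0.0
```

```bash
python3 - <<'E'
from h import *
c=cam("top");s=cam("side")
a=grid(crop(c,110,195,110,40,7),110,195,7)
b=np.hstack([grid(crop(s,205,250,80,62,5),205,250,5),grid(crop(s,330,150,60,62,5),330,150,5)])
b=cv2.copyMakeBorder(b,0,0,0,a.shape[1]-b.shape[1],0)
cv2.imwrite("pics/p6.png",np.vstack([a,b]))
t=np.linspace(0,6.28,200)
def bb(k,x,y,z,r): 
  q=np.array([w2p(k,(x+r*np.cos(a),y+r*np.sin(a),z)) for a in t]); print(q.min(0).round(1),q.max(0).round(1))
bb(c,.4262,.2003,.044,.0175);bb(s,.4262,.2047,.044,.0175)
E
```

```text
[192.9 215.2] [206.6 228.9]
[252.2 272.8] [268.5 284.9]
```

View pics/p6.png

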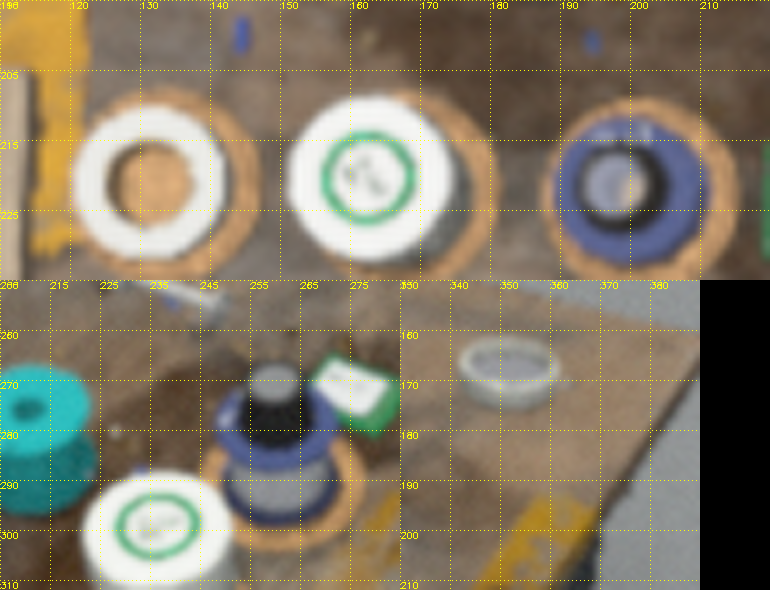

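Loupe stands centred on the spool (about 199,222 in top, 260.5 in side). The lidded jar and the tape are in place, and the cap is untouched at (351,166) in side. Handing in.

```bash
python3 -c "
from station import ctrl
print(ctrl.hand_in())"
```

```text
the job is handed in; nothing more can be done
None
```

The job is done and handed in at 37 s, with no verdict returned: spool on the pad by the green module with the loupe on it, closed jar in the middle, and tape on the far pad, each centred within about 2 mm by camera. The cap of solder balls was left where it was.

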